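# Lids off and into the mini oven: browning pot-baked bread rolls

## Task

The bread rolls on the black glass board have to go back into the mini oven without their lids, to brown. Push the oven's crumb tray fully home, pull the oven door right down, lay the lids of the pots that are still covered knob up in the hollows of the wooden board, one to a hollow, stand every pot upright on the oven shelf, and then push the door fully shut with the pots inside. Leave the other things on the worktop where they are.

Things in the scene. Friction and masses are not known exactly. Their poses are not given: they have to be found in the camera images.
- oven: Steel mini oven, 300 wide (y), 220 deep (x), 235 high, fixed; origin on the worktop below the middle of the door's outer face, x into the oven, y to its left, z up. The door fills the front from z 58 to 203; above it a 30 mm fascia with two small knobs (12 mm proud, y +-95, not used).
- door (a joint): angle of the oven door about its lower edge: 0 shut, 1.5 rad fully down (nearly level). Stiff hinge (0.65 N m of friction): stays where it is left. The door is 145 high, 296 wide, 14 thick. Its links draw the wire shelf out as it comes down (85 mm per rad, 127 mm when fully down) and in as it goes up.
- door_hinge (a point): middle of the door's hinge line, at the lower edge of its outer face, 58 mm above the worktop; the hinge line runs along the oven's y.
- door_handle (a point): middle of the handle, a black bar 56 long (oven's y), 17 x 17 thick, on two rods. It is 175 mm from the hinge line along the door and 36 mm outside its outer face (30 mm beyond its free edge): 233 mm high with the door shut; 35 mm high and 177 mm in front of the oven with it fully down. Pinch it by its two ends (they turn in the fingers as the door swings) or across the bar.
- shelf_mid (a point): point on the wire shelf's standing surface (120 mm above the worktop), mid-width, 40 mm behind its front edge; moves with the shelf, axes as the oven's. Shelf 244 wide (y), 168 deep, with a rim 7 mm high all round. With the door fully down the point is 53 mm in front of the oven; a row of three pots 88 mm apart in y fits there.
- crumb_tray (a joint): how far the crumb tray below the door is pulled out, in m: 0 home, starts 0.045 to 0.085. It slides along the oven's x with about 1 N of friction, and in the last 16 mm has to be pushed over a spring-ball detent (some 6 N more), which then holds it home.
- tray_lip (a point): middle of the outer face of the crumb tray's front lip (60 wide in y, 20 high), 26 mm above the worktop and 28 mm in front of the oven front when the tray is home; push it along the oven's +x. With the door down the tray lies beneath it, out of reach from above.
- pot_a: Straight-sided white baking pot, 58 across, 46 high, holding a baked roll (fixed in it, 8 mm below the rim); origin at the centre of its underside, z up. Stands on the glass board at first. 0.18 to 0.35 kg. Some pots are covered by a lid, the others are open already.
- pot_b: Straight-sided white baking pot, 58 across, 46 high, holding a baked roll (fixed in it, 8 mm below the rim); origin at the centre of its underside, z up. Stands on the glass board at first. 0.18 to 0.35 kg. Some pots are covered by a lid, the others are open already.
- pot_c: Straight-sided white baking pot, 58 across, 46 high, holding a baked roll (fixed in it, 8 mm below the rim); origin at the centre of its underside, z up. Stands on the glass board at first. 0.18 to 0.35 kg. Some pots are covered by a lid, the others are open already.
- lid_a: White lid lying loose on pot_a, in some starts absent (None): a disc 61 across (z 4 to 8 mm), below it a locating disc 44 across (z 0 to 4) that sits 4 mm down in the pot mouth, on top a round knob 20 across (z 18 to 30; neck below it 13 across). Origin at the centre of its underside, z up through the knob. 0.08 kg.
- lid_b: White lid lying loose on pot_b, in some starts absent (None): a disc 61 across (z 4 to 8 mm), below it a locating disc 44 across (z 0 to 4) that sits 4 mm down in the pot mouth, on top a round knob 20 across (z 18 to 30; neck below it 13 across). Origin at the centre of its underside, z up through the knob. 0.08 kg.
- lid_c: White lid lying loose on pot_c, in some starts absent (None): a disc 61 across (z 4 to 8 mm), below it a locating disc 44 across (z 0 to 4) that sits 4 mm down in the pot mouth, on top a round knob 20 across (z 18 to 30; neck below it 13 across). Origin at the centre of its underside, z up through the knob. 0.08 kg.
- lid_board_hole0 (a point): centre of the mouth of one of the three round hollows, 68 across and 8 deep, of the wooden lid board (86 x 236 x 20 high, fixed, on the worktop); at the height of the board's top, 20 mm above the worktop. Hollows are 76 mm apart. A lid laid in it knob up stands with its origin 8 mm below this point.
- lid_board_hole1 (a point): centre of the mouth of one of the three round hollows, 68 across and 8 deep, of the wooden lid board (86 x 236 x 20 high, fixed, on the worktop); at the height of the board's top, 20 mm above the worktop. Hollows are 76 mm apart. A lid laid in it knob up stands with its origin 8 mm below this point.
- lid_board_hole2 (a point): centre of the mouth of one of the three round hollows, 68 across and 8 deep, of the wooden lid board (86 x 236 x 20 high, fixed, on the worktop); at the height of the board's top, 20 mm above the worktop. Hollows are 76 mm apart. A lid laid in it knob up stands with its origin 8 mm below this point.
- saver: Black glass board, 275 (x) x 365 (y), 9 mm high, fixed on the worktop; origin at the centre of its underside.
- pepper_mill: wooden pepper mill, 58 across, 170 high; leave alone.
- salt_shaker: salt shaker, 44 across, 90 high; leave alone.
- spice_jar: spice jar with dark cap, 41 across, 105 high; leave alone.
- keys: bunch of keys, 104 x 115 x 8 high, flat on the worktop; leave alone.
- timer: red and white kitchen timer, 66 across, 57 high; leave alone.

How it is judged:
By the outcome, as a careful person would: the job done as asked, in the order asked, and still so for the second after the job is handed in, with the robot touching nothing.
Of lid_a, lid_b, lid_c only 1 to 3 are there at a start; the rules pass over those that are not, and their reading is None.
At some moment in a run one of pot_a, pot_b, pot_c may be knocked a few centimetres aside while the robot is not near it.
Once in a run the grip may slacken for a moment while it holds something.
It also fails if it takes over 210 s, if anything falls off the work surface, if the arm or the gripper's body presses on something with over 40 N, if the wrist force passes 120 N, or if a joint passes its speed limit or range.

## Robot

A 7-joint arm with a two-finger parallel gripper is mounted at the origin on a cart in front of the work surface, level with it; the furniture and walls round the work are solid. World frame = base frame: x ahead of the robot, y to its left, z up, the work surface at z = 0. Lengths are in m, angles in rad, forces in N, time in s.
With the tool pointing down it reaches from about 0.4 to 0.85 m from the base axis. Payload 6.9 kg.
Tool frame: the origin (TCP) lies at the very end of the fingers, on their centre line; the grasp point (between the pads) lies 19 mm behind it (bot.grip_depth is the distance from the TCP to the grasp point, in m); z points along the fingers, y is the line along which they close (so a half turn about z gives the same grasp; the last joint's range is limited). The gripper opens to 85 mm and grips with 20 to 120 N. Pads are 22 mm wide; open, the fingers measure 114 mm over their backs; the gripper's body (76 mm by 85 mm) begins 54 mm behind the grasp point. The pads swing forward as they close: fully open they stand 13 mm farther back than shut.
Start: joints at [-1.099, 0.507, -0.238, 1.5, 0.126, 1.149, -0.155], TCP at [0.224, 0.583, 0.231] pointing down, gripper open.
Joint ranges: [-3.08, 3.08], [-0.24, 2.05], [-1.43, 1.35], [0, 2.5], [-1.52, 4.66], [0.17, 1.96], [-2.89, 2.89]. Speed limits (rad/s): [2.39, 2.39, 3.14, 3.14, 3.14, 3.14, 3.14].

## Interface

Orientations are given as a 3x3 rotation matrix whose columns are the frame's x, y, z axes.
In Python, from station import bot gives the robot as it stands. The module is installed in compiled form; this text tells all that it offers.
- The arm moves only by the shell command python3 -m inch 'ROWS' [FORCE]. ROWS is JSON, a list that holds one entry, the list of rows, each a list of 5 numbers: the closure, from -1 (fully open) to 1 (shut), then the shift along the tool's x, y, z in cm, then the turn about the tool's z in degrees. In form: [[[fingers, x, y, z, spin], ...]]. A call has 1 to 12 rows; each row shifts and turns the commanded pose from where the row before left it, along the tool's axes as they then stand; what a row does not reach is not made up. A row lasts 1/8 s, in which the tool goes at most 62.5 mm and 10.7 degrees, less where a joint would pass 70% of its speed; a pose out of reach is approached as far as the arm can. A call is refused whole if a number of a shift passes 6.25 or a number of a turn 10.7, either way. A call with a gripper value outside its range is refused whole. The fingers move at their own pace and stop on an object; FORCE is the grip in N (left out, the last holds). Time passes only in rows, so rows that do not move let the fingers close. It gives the time, the measured TCP pose, the force, the opening and the grip force at its end, in the units of the state.
- bot.read_state(): the state, without advancing time (a new reading comes with each control period).
- bot.snapshot(name): name is "scene" or "side" or "wrist"; returns a dict with "frame" (400x640x3 uint8, red, green, blue), "range_z" (400x640 float32, m along the optical axis (not along the pixel's ray), 0 where there is no reading), "K" (3x3 intrinsics, pixels), "extrinsics" (4x4, takes a point from camera to world coordinates). Camera axes: x right, y down, z forward; pixel columns grow to the right and rows downward; lengths in m; the calibration is good to about 2 mm. A picture is of the moment at which its call begins.
- bot.finish_job(): hands the job in; it is judged then, once.
Trained networks look in a picture, given as the dict that the camera call returned (one of the last four; its "shot" number tells which), for a name from the list of things; names that differ only in an ending like _2 or _b are one class to them, and where a whole thing is asked for, a point or a joint stands for the part that bears it (a point fixed in the world has none). Each returns a list of dicts, best first, with "conf" (0 to 1); they miss things now and then, are a little off and sometimes report something else, mostly with a low value. They report only what shows in the picture. A call takes as long as a camera call.
- bot.masks_of(picture, thing): "pixels" (400x640 bool, what is visible of it).
- bot.place_of(picture, thing): "xyz" ([x, y, z] in m, in the coordinates of the camera as it stood for that picture, good to about 4 mm: a listed point, or the origin of a listed thing).
The state is a dict: "time_s": time; "joints": joint angles; "dq": joint speeds; "effort": joint torques, N m; "position": TCP position; "ee_rot": TCP orientation; "force": force on the tool from outside, world axes, zero at the start; "wrist_torque": the same for the moment, N m; "gripper_width": finger opening in m; "finger_force": force on a finger pad.
Only numpy, scipy, OpenCV 4.12 (cv2) and the standard library are available. Lean on these libraries where they do the work, as an engineer would, in place of code of your own. Each camera call takes 0.05 s, during which the arm holds its last target. There are 200 camera calls.

## Working session

There is one attempt and no reset: what is moved stays moved. The work goes in short steps, Python scripts to look and compute and a shell command to move; the robot and the scene stay as the last step left them, time stands still between calls to the robot, and variables do not carry over. Pictures are saved under pics/ and viewed, at most 14 in all, crops included, and the job is handed in when it is done.

```bash
mkdir -p pics; cat > h.py <<'E'
from station import bot
import numpy as np, cv2
def w(pic,p):
    E=np.array(pic["extrinsics"]);return E[:3,:3]@np.array(p)+E[:3,3]
def find(pic,names,n=3):
    for t in names:
        try:r=bot.place_of(pic,t)
        except Exception as e: print(t,e);continue
        print(t,[(np.round(w(pic,d["xyz"]),3).tolist(),round(d["conf"],2)) for d in r[:n]])
def save(pic,name): cv2.imwrite("pics/"+name+".png",cv2.cvtColor(pic["frame"],cv2.COLOR_RGB2BGR))
def st():
    s=bot.read_state();print("t",round(s["time_s"],2),"p",np.round(s["position"],4).tolist(),"F",np.round(s["force"],1).tolist(),"w",round(s["gripper_width"],4),"ff",s["finger_force"]);print(np.round(s["ee_rot"],3).tolist(),np.round(s["joints"],2).tolist())
def to(target,rot=None):
    """tool-axis shift in cm to world target"""
    s=bot.read_state();R=np.array(s["ee_rot"]);print("shift cm",np.round(R.T@(np.array(target)-np.array(s["position"]))*100,2).tolist())
E
python3 - <<'E'
from h import *
st()
N=["oven","door_hinge","door_handle","shelf_mid","tray_lip","pot_a","lid_a","lid_board_hole0","saver","pepper_mill","salt_shaker","spice_jar","keys","timer"]
for c in ("scene","side"):
    p=bot.snapshot(c);save(p,c+"0");print(c,np.round(p["extrinsics"],2).tolist());find(p,N)
E
```

```text
t 0.0 p [0.224, 0.5829, 0.2304] F [-0.5, 0.5, -0.9] w 0.0856 ff 0.0
[[-0.933, 0.359, -0.001], [0.359, 0.933, -0.002], [-0.0, -0.002, -1.0]] [-1.1, 0.51, -0.24, 1.5, 0.13, 1.15, -0.15]
scene [[0.88, -0.25, 0.41, -0.06], [-0.48, -0.42, 0.77, -1.22], [-0.02, -0.87, -0.49, 0.86], [0.0, 0.0, 0.0, 1.0]]
oven [([0.517, 0.163, 0.029], 0.69), ([0.605, 0.159, 0.001], 0.58), ([0.572, -0.413, 0.004], 0.58)]
door_hinge [([0.611, 0.161, 0.056], 0.87)]
door_handle [([0.523, -0.195, 0.053], 0.52), ([0.467, -0.286, 0.05], 0.32)]
shelf_mid [([0.518, -0.193, 0.012], 0.21)]
tray_lip [([0.512, 0.164, 0.027], 0.71)]
pot_a [([0.509, -0.105, 0.007], 0.74), ([0.519, -0.192, 0.01], 0.47), ([0.47, -0.284, 0.011], 0.45)]
lid_a [([0.468, -0.288, 0.05], 0.55), ([0.52, -0.191, 0.052], 0.43), ([0.721, -0.073, 0.003], 0.16)]
lid_board_hole0 [([0.65, -0.119, 0.021], 0.92), ([0.653, -0.194, 0.02], 0.7), ([0.66, -0.271, 0.021], 0.57)]
saver [([0.463, -0.173, 0.001], 0.57)]
pepper_mill [([0.721, -0.07, 0.001], 0.74), ([0.654, -0.269, 0.02], 0.58), ([0.635, -0.421, 0.004], 0.55)]
salt_shaker [([0.571, -0.41, 0.007], 0.74
[... 483 characters left out ...]
], 0.38)]
tray_lip [([0.514, 0.163, 0.026], 0.55), ([0.611, 0.159, 0.056], 0.28), ([0.514, -0.194, 0.006], 0.22)]
pot_a [([0.467, -0.286, 0.006], 0.8), ([0.516, -0.193, 0.007], 0.48)]
lid_a [([0.465, -0.287, 0.05], 0.82), ([0.515, -0.197, 0.052], 0.54)]
lid_board_hole0 [([0.649, -0.121, 0.024], 0.8), ([0.656, -0.196, 0.023], 0.64), ([0.656, -0.27, 0.02], 0.58)]
saver [([0.464, -0.177, 0.001], 0.82), ([0.512, -0.194, 0.006], 0.32)]
pepper_mill [([0.634, -0.423, 0.0], 0.59)]
salt_shaker [([0.571, -0.412, 0.003], 0.89), ([0.723, -0.064, 0.005], 0.23)]
spice_jar [([0.72, -0.067, 0.003], 0.6)]
keys [([0.515, 0.162, 0.026], 0.62), ([0.36, 0.253, -0.0], 0.57)]
timer [([0.376, -0.447, 0.009], 0.75)]
```

View pics/scene0.png

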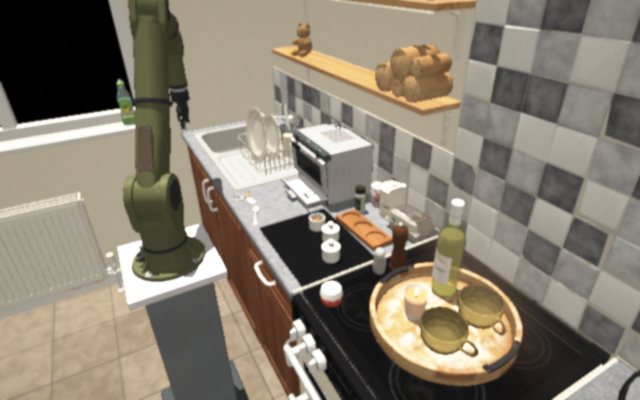

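View pics/side0.png

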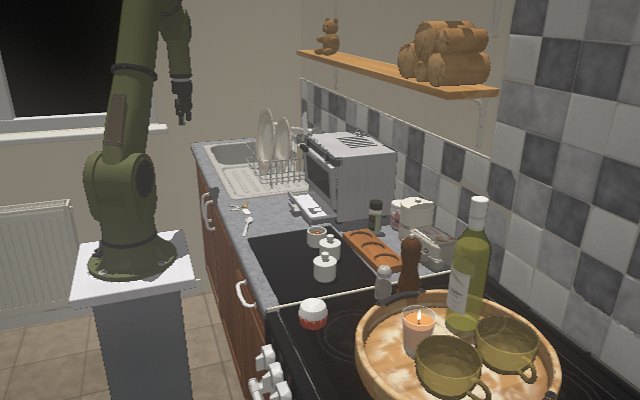

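The scene view shows the oven at about (335,160) with its tray pulled out. On the board there is one open pot (317,222) and two lidded pots (330,232 and 331,252), with the wooden board at (365,228). The side view agrees: door shut, open pot at (316,234), lidded pots at (328,247) and (323,267), keys at (243,215).

I'll move towards the tray now and measure the oven's yaw on the way.

```bash
python3 -m inch '[[[-1,-3.89,-3.82,0,0],[-1,-3.89,-3.82,0,0],[-1,-3.89,-3.82,0,0],[-1,-3.89,-3.82,0,0],[-1,-3.89,-3.82,0,0],[-1,-3.89,-3.82,0,0],[-1,-3.89,-3.82,0,0],[-1,-3.89,-3.82,0,0],[-1,-3.89,-3.82,0,0],[-1,-3.89,-3.82,0,0],[-1,0,0,0,0]]]' 60
python3 - <<'E'
from h import *
st()
for c in ("side","wrist"):
    p=bot.snapshot(c);save(p,c+"1")
    find(p,["door_hinge","door_handle","tray_lip"],2)
    m=bot.masks_of(p,"oven")
    if not m: continue
    print(c,m[0]["conf"])
    v,u=np.nonzero(m[0]["pixels"]&(p["range_z"]>0));z=p["range_z"][v,u];K=np.array(p["K"])
    P=np.stack([(u-K[0,2])*z/K[0,0],(v-K[1,2])*z/K[1,1],z],1)@np.array(p["extrinsics"])[:3,:3].T+np.array(p["extrinsics"])[:3,3]
    q=P[(P[:,2]>.07)&(P[:,2]<.19)&(abs(P[:,0]-.612)<.03)&(P[:,1]>0.03)&(P[:,1]<.29)]
    if len(q)>50:
        A=np.polyfit(q[:,1],q[:,0],1);r=abs(q[:,0]-np.polyval(A,q[:,1]));k=r<.006;A=np.polyfit(q[k,1],q[k,0],1);print(len(q),k.sum(),"x=a*y+b",A,"x at .16",np.polyval(A,.16))
E
```

```text
time_s: 2.88
position: [0.4517, 0.0829, 0.2314]
ee_rot: [[-0.931, 0.366, 0.001], [0.366, 0.931, -0.002], [-0.001, -0.001, -1.0]]
force: [-0.6, 1.4, 0.3]
gripper_width: 0.0854
finger_force: 0.0
t 2.88 p [0.4517, 0.0829, 0.2314] F [-0.6, 1.4, 0.3] w 0.0854 ff 0.0
[[-0.931, 0.366, 0.001], [0.366, 0.931, -0.002], [-0.001, -0.001, -1.0]] [-0.19, 0.25, -0.06, 1.92, 0.02, 0.98, 0.94]
door_hinge [([0.611, 0.163, 0.059], 0.75), ([0.47, -0.285, 0.049], 0.71)]
door_handle [([0.563, 0.163, 0.231], 0.56), ([0.47, -0.282, 0.008], 0.32)]
tray_lip [([0.512, 0.159, 0.024], 0.8)]
side 0.67
756 679 x=a*y+b [0.00989442 0.61059052] x at .16 0.6121736310200446
door_hinge [([0.608, 0.157, 0.055], 0.64)]
door_handle [([0.56, 0.161, 0.228], 0.83), ([0.467, -0.286, 0.011], 0.24)]
tray_lip [([0.511, 0.162, 0.022], 0.78)]
wrist 0.59
17152 15978 x=a*y+b [0.00409861 0.61030674] x at .16 0.6109625140519013
```

```bash
python3 - <<'E'
from h import *
p=bot.snapshot("wrist");save(p,"wrist2")
m=bot.masks_of(p,"oven")
z=p["range_z"];v,u=np.nonzero(z>0);z=z[v,u];K=np.array(p["K"]);E=np.array(p["extrinsics"])
P=np.stack([(u-K[0,2])*z/K[0,0],(v-K[1,2])*z/K[1,1],z],1)@E[:3,:3].T+E[:3,3]
for a in np.arange(.01,.26,.01):
    q=P[(abs(P[:,2]-a)<.005)&(P[:,1]>.07)&(P[:,1]<.12)&(P[:,0]>.45)]
    h=P[(abs(P[:,2]-a)<.005)&(P[:,1]>.12)&(P[:,1]<.2)&(P[:,0]>.45)]
    if len(q)>5 or len(h)>5: print(round(a,2),len(q),np.round(np.percentile(q[:,0],[5,50,95]),3) if len(q)>5 else "",len(h),np.round(np.percentile(h[:,0],[2,50]),3) if len(h)>5 else "", np.round([h[h[:,0]<.58,1].min(),h[h[:,0]<.58,1].max()],3) if (h[:,0]<.58).any() else "")
E
```

```text
0.02 2711 [0.538 0.592 0.637] 4668 [0.512 0.579] [0.12 0.2 ]
0.03 249 [0.537 0.538 0.543] 680 [0.512 0.538] [0.12 0.2 ]
0.04 104 [0.538 0.54  0.542] 302 [0.512 0.54 ] [0.12 0.2 ]
0.06 120 [0.609 0.61  0.611] 88 [0.61  0.611] 
0.07 247 [0.608 0.609 0.61 ] 164 [0.609 0.61 ] 
0.08 464 [0.609 0.612 0.615] 277 [0.609 0.612] 
0.09 289 [0.613 0.613 0.614] 170 [0.613 0.614] 
0.1 322 [0.612 0.613 0.613] 183 [0.612 0.613] 
0.11 353 [0.611 0.612 0.613] 206 [0.611 0.612] 
0.12 374 [0.61  0.611 0.612] 221 [0.611 0.612] 
0.13 421 [0.609 0.61  0.611] 195 [0.609 0.611] 
0.14 464 [0.608 0.609 0.61 ] 201 [0.609 0.61 ] 
0.15 427 [0.608 0.609 0.61 ] 128 [0.608 0.609] 
0.16 377 [0.607 0.608 0.609] 3  
0.17 164 [0.606 0.607 0.608] 0  
0.18 27 [0.6   0.601 0.602] 0  
0.24 0  174 [0.46  0.558] [0.125 0.16 ]
0.25 0  531 [0.455 0.462] [0.124 0.143]
```

View pics/wrist1.png

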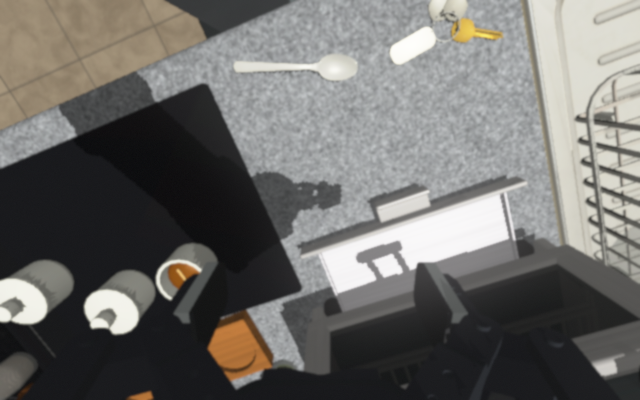

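The wrist view shows the tray's wide front panel across (300-525, 180-250) with the small lip at (402,204). Depth puts the door about 0.07 rad ajar and the oven square to the world frame. I'll go down and push the lip with the left finger.

```bash
python3 -m inch '[[[-1,0.2,0.45,4.4,0],[-1,0,0,4.4,0],[-1,0,0,4.4,0],[-1,0,0,4.4,0],[-1,0,0,3.0,0],[-1,0,0,1.5,0],[-1,0,0,0,0],[-1,-2.3,0.9,0,0],[-1,-2.3,0.9,0,0],[-1,-1.4,0.55,0,0],[-1,0,0,0,0]]]' 120
python3 - <<'E'
from h import *
st()
p=bot.snapshot("side");save(p,"side2");find(p,["tray_lip"])
p=bot.snapshot("scene");find(p,["tray_lip"])
E
```

```text
time_s: 4.85
position: [0.5159, 0.0927, 0.0111]
ee_rot: [[-0.933, 0.359, 0.002], [0.359, 0.933, 0.0], [-0.002, 0.001, -1.0]]
force: [-1.5, 0.4, 0.1]
gripper_width: 0.0857
finger_force: 0.0
t 4.85 p [0.5159, 0.0927, 0.0111] F [-1.5, 0.4, 0.1] w 0.0857 ff 0.0
[[-0.933, 0.359, 0.002], [0.359, 0.933, 0.0], [-0.002, 0.001, -1.0]] [-0.19, 0.64, -0.05, 2.02, 0.07, 0.49, 0.91]
tray_lip [([0.545, 0.161, 0.025], 0.63)]
tray_lip [([0.547, 0.161, 0.026], 0.81)]
```

```bash
python3 -m inch '[[[-1,-1.3,0.32,0,0],[-1,-1.2,0.3,0.1,0],[-1,-0.7,0.2,0.1,0],[-1,-0.4,0.15,0,0],[-1,-0.3,0.1,0,0],[-1,0,0,0,0]]]'
python3 - <<'E'
from h import *
st()
for c in ("side","scene"):
    p=bot.snapshot(c);find(p,["tray_lip"])
E
```

```text
time_s: 5.8
position: [0.5544, 0.089, 0.0079]
ee_rot: [[-0.934, 0.358, -0.002], [0.358, 0.934, 0.0], [0.002, -0.0, -1.0]]
force: [-4.9, 2.6, 1.4]
gripper_width: 0.0853
finger_force: 2.0
t 5.8 p [0.5544, 0.089, 0.0079] F [-4.9, 2.6, 1.4] w 0.0853 ff 2.0290373655734584
[[-0.934, 0.358, -0.002], [0.358, 0.934, 0.0], [0.002, -0.0, -1.0]] [-0.17, 0.68, -0.06, 1.92, 0.07, 0.55, 0.94]
tray_lip [([0.584, 0.16, 0.026], 0.83), ([0.511, -0.1, 0.005], 0.52), ([0.517, -0.193, 0.048], 0.44)]
tray_lip [([0.584, 0.16, 0.025], 0.62), ([0.469, -0.287, 0.014], 0.54)]
```

```bash
python3 -m inch '[[[-1,-0.3,0.1,0,0],[-1,-0.3,0.1,0,0],[-1,0,0,0,0]]]'
python3 -m inch '[[[-1,1.9,-0.7,0,0],[-1,3,-1.5,0,0],[-1,3,-1.5,0,0],[-1,0,0,0,0]]]'
python3 - <<'E'
from h import *
st()
for c in ("side","scene"):
    p=bot.snapshot(c);find(p,["tray_lip","door_handle"],1)
E
```

```text
time_s: 6.38
position: [0.5549, 0.0889, 0.0078]
ee_rot: [[-0.935, 0.356, -0.011], [0.356, 0.935, -0.001], [0.01, -0.005, -1.0]]
force: [-19.5, 2.6, 13.2]
gripper_width: 0.0854
finger_force: 9.8
time_s: 6.88
position: [0.4729, 0.0811, 0.0086]
ee_rot: [[-0.933, 0.36, -0.0], [0.36, 0.933, -0.001], [-0.0, -0.001, -1.0]]
force: [0.2, 0.7, -0.8]
gripper_width: 0.0856
finger_force: 0.0
t 6.88 p [0.4729, 0.0811, 0.0086] F [0.2, 0.7, -0.8] w 0.0856 ff 0.0
[[-0.933, 0.36, -0.0], [0.36, 0.933, -0.001], [-0.0, -0.001, -1.0]] [-0.19, 0.61, -0.05, 2.13, 0.07, 0.41, 0.91]
tray_lip [([0.582, 0.162, 0.025], 0.73)]
door_handle [([0.56, 0.163, 0.23], 0.9)]
tray_lip [([0.585, 0.161, 0.028], 0.81)]
door_handle [([0.56, 0.159, 0.232], 0.79)]
```

```bash
python3 -m inch '[[[-1,0,0,-6,0],[-1,0,0,-6,0],[-1,0,0,-6,0],[-1,0,0,-6,0],[-1,0,0,-6,-10.5],[-1,0,0,0,-10.6],[-1,-4.4,4,0,0],[-1,-4.4,4,0,0],[-1,0,0,0,0],[-1,0,0,0,0]]]' 60
python3 - <<'E'
from h import *
st()
for c in ("side","scene","wrist"):
    p=bot.snapshot(c);find(p,["door_handle"],1)
save(p,"wrist3")
E
```

```text
time_s: 8.43
position: [0.5619, 0.1618, 0.3077]
ee_rot: [[-1.0, -0.001, -0.001], [-0.001, 1.0, -0.001], [0.001, -0.001, -1.0]]
force: [-0.5, -0.5, 0.9]
gripper_width: 0.0852
finger_force: 0.0
t 8.43 p [0.5619, 0.1618, 0.3077] F [-0.5, -0.5, 0.9] w 0.0852 ff 0.0
[[-1.0, -0.001, -0.001], [-0.001, 1.0, -0.001], [0.001, -0.001, -1.0]] [-0.21, 0.39, -0.17, 1.48, 0.07, 1.28, 1.18]
door_handle [([0.563, 0.163, 0.232], 0.61)]
door_handle [([0.559, 0.159, 0.234], 0.76)]
door_handle [([0.561, 0.158, 0.231], 0.78)]
```

View pics/wrist3.png

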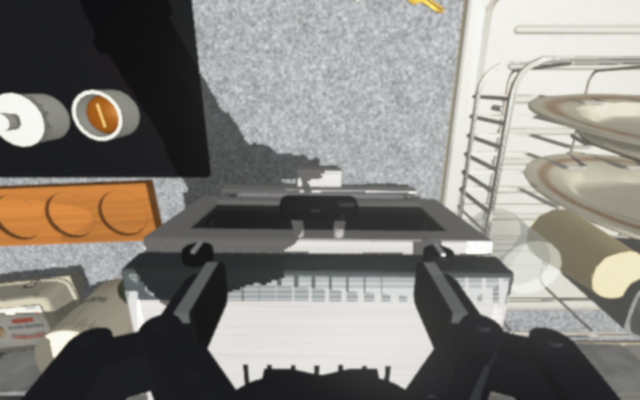

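The wrist view has the handle at (318,208), centred between the fingers. I'll descend and pinch its ends.

```bash
python3 -m inch '[[[-1,0,0,5,0],[-1,0,0,3.5,0],[-1,0,0,1.4,0],[-1,0,0,0,0],[1,0,0,0,0],[1,0,0,0,0],[1,0,0,0,0],[1,0,0,0,0]]]' 60
```

```text
time_s: 9.72
position: [0.5629, 0.1598, 0.2115]
ee_rot: [[-1.0, 0.001, 0.003], [0.0, 1.0, -0.003], [-0.003, -0.003, -1.0]]
force: [-2.4, -6.7, 8.3]
gripper_width: 0.0545
finger_force: 65.5
```

```bash
python3 -m inch '[[[1,1.46,0,0.5,0],[1,1.46,0,0.61,0],[1,1.52,0,0.88,0],[1,1.51,0,1,0],[1,1.31,0,1.18,0],[1,1.3,0,1.26,0],[1,0,0,0,0]]]'
python3 - <<'E'
from h import *
st()
E
```

```text
time_s: 10.6
position: [0.4757, 0.1608, 0.1558]
ee_rot: [[-1.0, 0.0, 0.0], [0.0, 1.0, -0.001], [-0.0, -0.001, -1.0]]
force: [-4.9, -4.6, 2.8]
gripper_width: 0.0546
finger_force: 70.5
t 10.6 p [0.4757, 0.1608, 0.1558] F [-4.9, -4.6, 2.8] w 0.0546 ff 70.53420424461365
[[-1.0, 0.0, 0.0], [0.0, 1.0, -0.001], [-0.0, -0.001, -1.0]] [-0.26, 0.4, -0.17, 1.93, 0.09, 0.82, 1.1]
```

```bash
python3 -m inch '[[[1,1.05,0,1.42,0],[1,1.0,0,1.48,0],[1,0.76,0,1.6,0],[1,0.68,0,1.66,0],[1,0.35,0,1.3,0],[1,0.29,0,1.31,0],[1,0.15,0,1.33,0],[1,0.1,0,1.33,0],[1,0,0,1.3,0],[1,-0.12,0,1.35,0],[1,-0.05,0,0.4,0],[1,0,0,0,0]]]'
python3 - <<'E'
from h import *
st()
for c in ("side","scene"):
    p=bot.snapshot(c);find(p,["door_handle","shelf_mid"],1)
E
```

```text
time_s: 12.1
position: [0.4331, 0.1613, 0.0101]
ee_rot: [[-1.0, -0.001, -0.003], [-0.001, 1.0, -0.002], [0.003, -0.002, -1.0]]
force: [-4.9, -3.2, -3.3]
gripper_width: 0.0549
finger_force: 78.1
t 12.1 p [0.4331, 0.1613, 0.0101] F [-4.9, -3.2, -3.3] w 0.0549 ff 78.14701437950134
[[-1.0, -0.001, -0.003], [-0.001, 1.0, -0.002], [0.003, -0.002, -1.0]] [-0.33, 0.59, -0.11, 2.17, 0.16, 0.39, 0.99]
door_handle [([0.432, 0.165, 0.034], 0.75)]
shelf_mid [([0.564, 0.164, 0.122], 0.79)]
door_handle [([0.43, 0.16, 0.038], 0.9)]
shelf_mid [([0.558, 0.163, 0.121], 0.6)]
```

```bash
python3 -m inch '[[[1,0,0,0.4,0],[1,0,0,0,0],[-1,0,0,0,0],[-1,0,0,0,0],[-1,0,0,0,0],[-1,0,0,-5,0],[-1,0,0,-6,0],[-1,0,0,-6,0],[-1,0,0,-6,0],[-1,0,0,0,0]]]'
python3 - <<'E'
from h import *
st()
for c in ("side","wrist","scene"):
    p=bot.snapshot(c);find(p,["door_handle","shelf_mid"],1);find(p,["pot_a","lid_a"])
    if c!="scene":
        save(p,c+"4")
    if c!="scene":
        z=p["range_z"];v,u=np.nonzero(z>0);z=z[v,u];K=np.array(p["K"]);E=np.array(p["extrinsics"])
        P=np.stack([(u-K[0,2])*z/K[0,0],(v-K[1,2])*z/K[1,1],z],1)@E[:3,:3].T+E[:3,3]
        for a in np.arange(.42,.6,.02):
            q=P[(abs(P[:,0]-a)<.005)&(P[:,1]>.04)&(P[:,1]<.28)&(P[:,2]<.11)]
            if len(q)>5:print(round(a,2),len(q),np.round(np.percentile(q[:,2],[5,50,95]),3))
E
```

```text
time_s: 13.65
position: [0.4365, 0.1632, 0.2405]
ee_rot: [[-1.0, -0.001, 0.008], [-0.001, 1.0, 0.003], [-0.008, 0.003, -1.0]]
force: [0.1, 1.1, 0.3]
gripper_width: 0.0852
finger_force: 0.0
t 13.65 p [0.4365, 0.1632, 0.2405] F [0.1, 1.1, 0.3] w 0.0852 ff 0.0
[[-1.0, -0.001, 0.008], [-0.001, 1.0, 0.003], [-0.008, 0.003, -1.0]] [-0.25, 0.25, -0.2, 1.89, 0.06, 1.0, 1.09]
door_handle [([0.433, 0.168, 0.037], 0.97)]
shelf_mid [([0.559, 0.166, 0.122], 0.6)]
pot_a [([0.467, -0.283, 0.009], 0.85), ([0.511, -0.101, 0.008], 0.74), ([0.516, -0.195, 0.005], 0.54)]
lid_a [([0.467, -0.288, 0.051], 0.67), ([0.515, -0.194, 0.05], 0.64)]
0.42 85 [-0.001  0.001  0.003]
0.44 101 [-0.001  0.001  0.044]
0.46 79 [-0.001  0.001  0.058]
0.48 141 [-0.001  0.003  0.083]
0.5 149 [-0.001  0.003  0.079]
0.52 112 [-0.001  0.074  0.078]
0.54 112 [-0.001  0.073  0.076]
0.56 70 [-0.001  0.002  0.074]
0.58 82 [-0.001  0.069  0.073]
door_handle [([0.437, 0.162, 0.033], 0.86)]
shelf_mid [([0.359, 0.249, 0.003], 0.67)]
pot_a [([0.513, -0.102, 0.006], 0.73), ([0.512, -0.193, 0.01], 0.62)]
lid_a []
0.42 1735 [-0.002 -0.001  0.001]
0.44 1595 [-0.002 -0.     0.043]
0.46 1670 [-0.002 -0.001  0.057]
0.48 3628 [-0.001  0.08   0.082]
0.5 2043 [0.075 0.076 0.077]
0.52 1856 [0.073 0.074 0.075]
0.54 903 [0.072 0.073 0.074]
0.56 977 [0.071 0.072 0.073]
0.58 998 [0.069 0.07  0.071]
door_handle [([0.432, 0.162, 0.037], 0.66)]
shelf_mid []
pot_a [([0.513, -0.105, 0.01], 0.59), ([0.519, -0.194, 0.013], 0.5), ([0.47, -0.285, 0.011], 0.43)]
lid_a [([0.357, 0.256, 0.002], 0.72), ([0.469, -0.286, 0.05], 0.55), ([0.521, -0.196, 0.054], 0.48)]
```

View pics/side4.png

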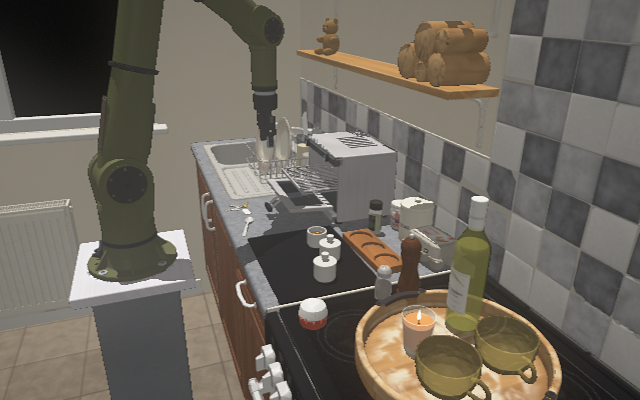

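The door is fully down (its inner face slopes 0.07 rad off level), and the side view shows the shelf drawn out at about (300,178). Next are the lids; I'll move above the middle covered pot.

```bash
python3 -m inch '[[[-1,-0.8,-5.95,0,0],[-1,-0.8,-5.95,0,0],[-1,-0.8,-5.95,0,0],[-1,-0.8,-5.95,0,0],[-1,-0.8,-5.95,0,0],[-1,-0.8,-5.95,0,0],[-1,0,0,3,0],[-1,0,0,0,0]]]'
python3 - <<'E'
from h import *
st()
p=bot.snapshot("wrist");save(p,"wrist5")
find(p,["pot_a","lid_a","lid_board_hole0"],4)
p=bot.snapshot("side");find(p,["pot_a","lid_a","lid_board_hole0"])
E
```

```text
time_s: 15.4
position: [0.4813, -0.1947, 0.2045]
ee_rot: [[-1.0, -0.0, -0.004], [-0.0, 1.0, 0.002], [0.004, 0.002, -1.0]]
force: [-0.1, -0.0, 0.5]
gripper_width: 0.0857
finger_force: 0.0
t 15.4 p [0.4813, -0.1947, 0.2045] F [-0.1, -0.0, 0.5] w 0.0857 ff 0.0
[[-1.0, -0.0, -0.004], [-0.0, 1.0, 0.002], [0.004, 0.002, -1.0]] [0.35, 0.37, -0.02, 1.82, 0.01, 0.96, 1.9]
pot_a [([0.512, -0.104, 0.008], 0.75), ([0.513, -0.194, 0.011], 0.66), ([0.656, -0.271, 0.021], 0.64), ([0.38, -0.445, 0.002], 0.6)]
lid_a [([0.514, -0.193, 0.052], 0.85), ([0.464, -0.286, 0.052], 0.74)]
lid_board_hole0 [([0.657, -0.269, 0.019], 0.96), ([0.464, -0.177, -0.004], 0.62), ([0.654, -0.195, 0.017], 0.61), ([0.65, -0.119, 0.017], 0.61)]
pot_a [([0.469, -0.282, 0.011], 0.85), ([0.509, -0.102, 0.006], 0.7), ([0.513, -0.193, 0.007], 0.69)]
lid_a [([0.517, -0.193, 0.049], 0.77), ([0.468, -0.282, 0.051], 0.61)]
lid_board_hole0 [([0.648, -0.119, 0.02], 0.97), ([0.655, -0.274, 0.022], 0.56), ([0.655, -0.195, 0.022], 0.56)]
```

View pics/wrist5.png

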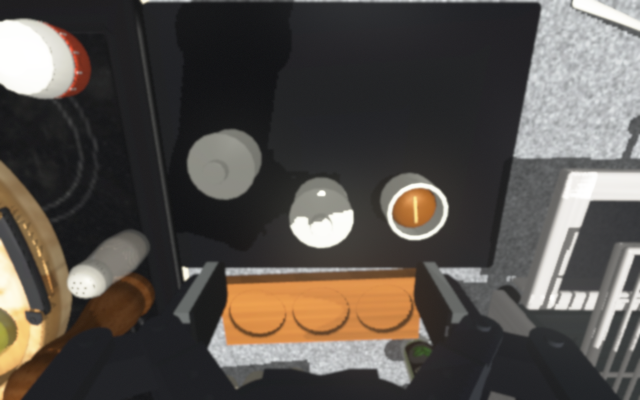

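The wrist view shows the covered pots at (225,165) and (321,213), the open pot at (414,207), and the three hollows at (258,312), (322,311) and (384,309). I'll pick the middle lid.

```bash
python3 -m inch '[[[-0.3,-1.7,0,4,0],[-0.3,-1.7,0.1,4,0],[-0.3,0,0,4,0],[-0.3,0,0,2.1,0],[-0.3,0,0,0,0],[1,0,0,0,0],[1,0,0,0,0],[1,0,0,0,0],[1,0,0,0,0],[1,0,0,0,0]]]' 40
```

```text
time_s: 17.05
position: [0.5175, -0.194, 0.0667]
ee_rot: [[-1.0, -0.001, 0.002], [-0.001, 1.0, -0.001], [-0.002, -0.001, -1.0]]
force: [-1.3, 0.5, 6.8]
gripper_width: 0.0175
finger_force: 39.1
```

```bash
python3 -m inch '[[[1,0,0,-3,0],[1,0,0,-4,0],[1,0,0,-2,0],[1,-3.5,0,0,0],[1,-3.5,0,0,0],[1,-3.4,0,0,0],[1,-3.2,-0.1,0,0],[1,0,0,0,0],[1,0,0,0,0]]]'
python3 - <<'E'
from h import *
st()
p=bot.snapshot("side");save(p,"side6");find(p,["lid_a"]);cv2.imwrite("pics/side6c.png",cv2.resize(cv2.cvtColor(p["frame"],cv2.COLOR_RGB2BGR)[120:320,220:480],None,fx=2.5,fy=2.5))
p=bot.snapshot("scene");find(p,["lid_a"]);
p=bot.snapshot("wrist");find(p,["lid_a","lid_board_hole0"])
E
```

```text
time_s: 18.18
position: [0.6518, -0.1947, 0.1552]
ee_rot: [[-1.0, -0.001, -0.001], [-0.001, 1.0, -0.0], [0.001, -0.0, -1.0]]
force: [-0.0, -0.0, -1.4]
gripper_width: 0.018
finger_force: 39.4
t 18.18 p [0.6518, -0.1947, 0.1552] F [-0.0, -0.0, -1.4] w 0.018 ff 39.44259261712432
[[-1.0, -0.001, -0.001], [-0.001, 1.0, -0.0], [0.001, -0.0, -1.0]] [0.27, 0.65, -0.02, 1.44, 0.02, 1.05, 1.81]
lid_a [([0.465, -0.285, 0.049], 0.62), ([0.65, -0.194, 0.138], 0.45)]
lid_a [([0.656, -0.194, 0.143], 0.63), ([0.468, -0.287, 0.05], 0.58)]
lid_a [([0.649, -0.194, 0.136], 0.85)]
lid_board_hole0 [([0.655, -0.195, 0.016], 0.96), ([0.651, -0.117, 0.02], 0.71), ([0.658, -0.267, 0.021], 0.61)]
```

View pics/side6c.png

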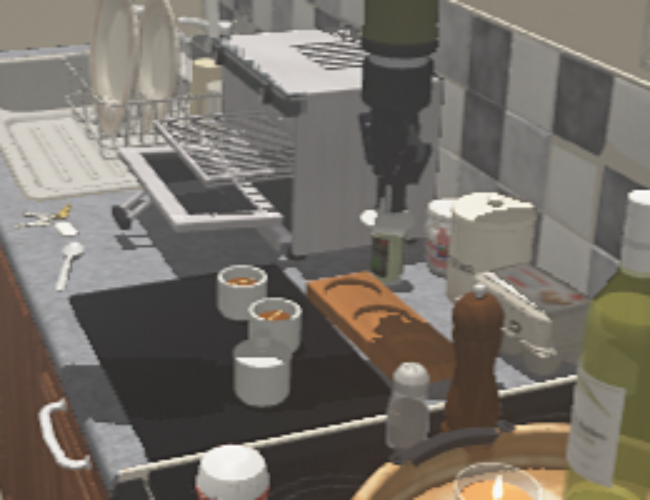

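The crop shows the lid hanging level at (385,218) over the middle hollow. I'll lower it.

```bash
python3 -m inch '[[[1,-0.4,0,4,0],[1,0,0,4,0],[1,0,0,2.5,0],[1,0,0,1.3,0],[1,0,0,0.4,0],[1,0,0,0.3,0],[1,0,0,0,0]]]'
python3 - <<'E'
from h import *
p=bot.snapshot("side");find(p,["lid_a"]);
p=bot.snapshot("wrist");find(p,["lid_a"])
E
```

```text
time_s: 19.4
position: [0.6572, -0.1948, 0.0312]
ee_rot: [[-1.0, -0.001, 0.001], [-0.001, 1.0, -0.0], [-0.001, -0.0, -1.0]]
force: [-0.4, 0.8, 0.5]
gripper_width: 0.0175
finger_force: 40.2
lid_a [([0.467, -0.289, 0.051], 0.81), ([0.657, -0.199, 0.014], 0.49)]
lid_a [([0.657, -0.193, 0.015], 0.88)]
```

Lower 3 mm and let go with the fingers only partly open, then lift.

```bash
python3 -m inch '[[[1,0.1,0,0.3,0],[1,0,0,0,0],[0.2,0,0,0,0],[0.2,0,0,0,0],[0.2,0,0,0,0],[0.2,0,0,-3,0],[0.2,0,0,-5,0],[-0.3,0,0,-5,0],[-0.3,5,-2,0,0],[-0.3,5,-2,0,0],[-0.3,5,-2,0,0],[-0.3,0,0,0,0]]]'
python3 - <<'E'
from h import *
st()
p=bot.snapshot("wrist");save(p,"wrist7");find(p,["lid_a","pot_a","lid_board_hole0"],4)
p=bot.snapshot("side");find(p,["lid_a","pot_a"]);
E
```

```text
time_s: 21.1
position: [0.5014, -0.2576, 0.1575]
ee_rot: [[-1.0, 0.004, -0.003], [0.004, 1.0, -0.001], [0.003, -0.001, -1.0]]
force: [0.7, 0.2, 0.3]
gripper_width: 0.0554
finger_force: 0.0
t 21.1 p [0.5014, -0.2576, 0.1575] F [0.7, 0.2, 0.3] w 0.0554 ff 0.0
[[-1.0, 0.004, -0.003], [0.004, 1.0, -0.001], [0.003, -0.001, -1.0]] [0.44, 0.48, -0.02, 1.77, 0.02, 0.89, 1.98]
lid_a [([0.466, -0.287, 0.049], 0.93), ([0.654, -0.195, 0.013], 0.77)]
pot_a [([0.515, -0.104, 0.005], 0.84), ([0.513, -0.194, 0.009], 0.79)]
lid_board_hole0 [([0.652, -0.118, 0.019], 0.84), ([0.658, -0.269, 0.022], 0.8), ([0.513, -0.104, 0.003], 0.47)]
lid_a [([0.464, -0.286, 0.051], 0.84), ([0.652, -0.197, 0.012], 0.52)]
pot_a [([0.466, -0.288, 0.007], 0.89), ([0.512, -0.101, 0.007], 0.56), ([0.514, -0.194, 0.007], 0.51)]
```

View pics/wrist7.png

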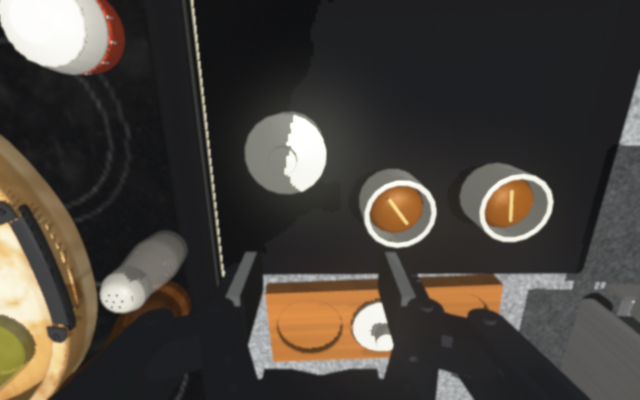

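The wrist view shows lid 1 seated in the middle hollow (375,325), both opened pots at (397,210) and (507,203), and the remaining lidded pot at (285,152). I'll pick the second lid.

```bash
python3 -m inch '[[[-0.3,3.5,-2.9,0,0],[-0.3,0,0,4,0],[-0.3,0,0,4,0],[-0.3,0,0,1.3,0],[-0.3,0,0,0,0],[1,0,0,0,0],[1,0,0,0,0],[1,0,0,0,0],[1,0,0,0,0]]]'
python3 -m inch '[[[1,0,0,-3,0],[1,0,0,-4,0],[1,0,0,-2.5,0],[1,-4.8,0.45,0,0],[1,-4.8,0.45,0,0],[1,-4.8,0.45,0,0],[1,-4.8,0.45,0,0],[1,0,0,0,0],[1,0,0,0,0]]]'
python3 - <<'E'
from h import *
st()
for c in ("side","scene","wrist"):
    p=bot.snapshot(c);find(p,["lid_a"])
find(p,["lid_board_hole0"])
E
```

```text
time_s: 22.58
position: [0.4717, -0.2841, 0.0656]
ee_rot: [[-1.0, -0.001, 0.002], [-0.001, 1.0, -0.001], [-0.002, -0.001, -1.0]]
force: [-0.3, 1.3, 4.8]
gripper_width: 0.0181
finger_force: 38.9
time_s: 23.7
position: [0.6622, -0.2658, 0.1592]
ee_rot: [[-1.0, -0.001, -0.001], [-0.001, 1.0, -0.0], [0.001, -0.0, -1.0]]
force: [0.2, -1.1, -1.8]
gripper_width: 0.0182
finger_force: 39.4
t 23.7 p [0.6622, -0.2658, 0.1592] F [0.2, -1.1, -1.8] w 0.0182 ff 39.37956153647974
[[-1.0, -0.001, -0.001], [-0.001, 1.0, -0.0], [0.001, -0.0, -1.0]] [0.36, 0.7, -0.02, 1.33, 0.02, 1.11, 1.91]
lid_a [([0.656, -0.268, 0.143], 0.75), ([0.657, -0.195, 0.013], 0.63)]
lid_a [([0.661, -0.195, 0.014], 0.57), ([0.72, -0.074, 0.002], 0.54), ([0.658, -0.271, 0.143], 0.47)]
lid_a [([0.655, -0.197, 0.011], 0.97), ([0.657, -0.265, 0.146], 0.63)]
lid_board_hole0 [([0.657, -0.268, 0.022], 0.9), ([0.648, -0.117, 0.017], 0.74)]
```

```bash
python3 -m inch '[[[1,0,-0.1,4,0],[1,0,0,4,0],[1,0,0,3,0],[1,0,0,1.4,0],[1,0,0,0.4,0],[1,0,0,0.3,0],[1,0,0,0,0]]]'
python3 - <<'E'
from h import *
p=bot.snapshot("side");find(p,["lid_a"]);
p=bot.snapshot("wrist");find(p,["lid_a"])
E
```

```text
time_s: 24.92
position: [0.6631, -0.2672, 0.0297]
ee_rot: [[-1.0, -0.001, 0.001], [-0.001, 1.0, -0.001], [-0.001, -0.001, -1.0]]
force: [-3.1, -1.5, 2.5]
gripper_width: 0.0175
finger_force: 39.7
lid_a [([0.656, -0.193, 0.013], 0.69), ([0.657, -0.269, 0.018], 0.6), ([0.57, -0.41, 0.005], 0.57)]
lid_a [([0.657, -0.272, 0.013], 0.86), ([0.651, -0.194, 0.014], 0.67), ([0.653, -0.118, 0.019], 0.26)]
```

```bash
python3 -m inch '[[[1,0.15,0,0.2,0],[1,0,0,0,0],[0.2,0,0,0,0],[0.2,0,0,0,0],[0.2,0,0,0,0],[0.2,0,0,-3,0],[0.2,0,0,-5,0],[-0.3,0,0,-6,0],[-1,5,2.7,0,0],[-1,5,2.7,0,0],[-1,5,2.7,0,0],[-1,0,0,0,0]]]'
python3 - <<'E'
from h import *
st()
p=bot.snapshot("wrist");save(p,"wrist8");find(p,["lid_a","pot_a"],4)
p=bot.snapshot("side");find(p,["lid_a","pot_a","shelf_mid"]);
E
```

```text
time_s: 26.62
position: [0.5064, -0.1834, 0.166]
ee_rot: [[-1.0, -0.003, -0.005], [-0.003, 1.0, 0.002], [0.005, 0.002, -1.0]]
force: [0.9, 0.7, 0.8]
gripper_width: 0.0854
finger_force: 0.0
t 26.62 p [0.5064, -0.1834, 0.166] F [0.9, 0.7, 0.8] w 0.0854 ff 0.0
[[-1.0, -0.003, -0.005], [-0.003, 1.0, 0.002], [0.005, 0.002, -1.0]] [0.32, 0.44, -0.03, 1.82, 0.01, 0.89, 1.86]
lid_a [([0.653, -0.194, 0.011], 0.95), ([0.659, -0.27, 0.012], 0.64), ([0.571, -0.406, -0.001], 0.64)]
pot_a [([0.515, -0.197, 0.011], 0.87), ([0.513, -0.104, 0.004], 0.85), ([0.469, -0.283, 0.01], 0.7), ([0.378, -0.444, 0.0], 0.7)]
lid_a [([0.654, -0.195, 0.011], 0.63), ([0.659, -0.27, 0.01], 0.52)]
pot_a [([0.47, -0.283, 0.008], 0.78), ([0.509, -0.102, 0.005], 0.69), ([0.514, -0.194, 0.005], 0.58)]
shelf_mid [([0.558, 0.16, 0.125], 0.56)]
```

View pics/wrist8.png

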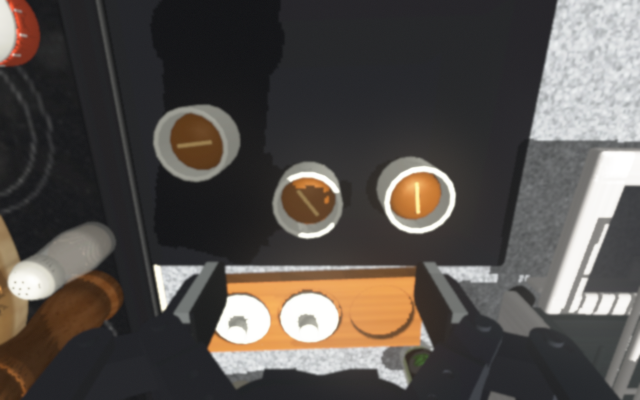

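The wrist view shows lids seated in the left and middle hollows (243,318 and 308,317) and three open pots at (196,143), (307,200) and (416,195). I'll take the pot nearest the oven first, for the far-left shelf place.

```bash
python3 -m inch '[[[-0.73,-0.3,4,0,0],[-0.73,-0.3,3.95,2,0],[-0.73,0,0,5,0],[-0.73,0,0,4.5,0],[-0.73,0,0,2.6,0],[-0.73,0,0,0,0],[1,0,0,0,0],[1,0,0,0,0],[1,0,0,0,0],[1,0,0,0,0]]]' 60
```

```text
time_s: 28.22
position: [0.5181, -0.1066, 0.0264]
ee_rot: [[-1.0, -0.001, 0.003], [-0.001, 1.0, -0.001], [-0.003, -0.001, -1.0]]
force: [-0.1, 0.6, 7.3]
gripper_width: 0.0571
finger_force: 64.8
```

```bash
python3 -m inch '[[[1,0,0,-4,0],[1,0,0,-6,0],[1,0,0,-6,0],[1,0,0,-1.5,0],[1,-0.6,5.93,0,0],[1,-0.6,5.93,0,0],[1,-0.6,5.93,0,0],[1,-0.6,5.93,0,0],[1,-0.6,5.93,0,0],[1,-0.6,5.93,0,0],[1,0,0,0,0],[1,0,0,0,0]]]'
python3 - <<'E'
from h import *
st()
for c in ("side","scene","wrist"):
    p=bot.snapshot(c);find(p,["pot_a","shelf_mid"],4)
E
```

```text
time_s: 29.72
position: [0.5519, 0.2488, 0.1988]
ee_rot: [[-1.0, -0.002, -0.002], [-0.002, 1.0, -0.002], [0.002, -0.002, -1.0]]
force: [-0.4, -0.2, -2.1]
gripper_width: 0.0569
finger_force: 65.3
t 29.73 p [0.5519, 0.2488, 0.1988] F [-0.4, -0.2, -2.1] w 0.0569 ff 65.29559534043074
[[-1.0, -0.002, -0.002], [-0.002, 1.0, -0.002], [0.002, -0.002, -1.0]] [-0.4, 0.5, -0.1, 1.6, 0.05, 1.05, 1.06]
pot_a [([0.469, -0.283, 0.007], 0.74), ([0.513, -0.192, 0.007], 0.57), ([0.546, 0.246, 0.177], 0.54)]
shelf_mid [([0.557, 0.16, 0.122], 0.56)]
pot_a [([0.518, -0.193, 0.013], 0.85), ([0.468, -0.283, 0.01], 0.84), ([0.546, 0.245, 0.179], 0.43)]
shelf_mid [([0.654, -0.191, 0.021], 0.7), ([0.559, 0.162, 0.12], 0.66), ([0.358, 0.254, 0.002], 0.6)]
pot_a [([0.548, 0.248, 0.18], 0.85)]
shelf_mid [([0.56, 0.159, 0.123], 0.9)]
```

```bash
python3 -m inch '[[[1,-0.55,0.1,2,0],[1,0,0,2,0],[1,0,0,1,0],[1,0,0,0.5,0],[1,0,0,0.2,0],[1,0,0,0.2,0],[1,0,0,0,0]]]'
python3 - <<'E'
from h import *
for c in ("side","scene","wrist"):
    p=bot.snapshot(c);find(p,["pot_a","shelf_mid"],4)
E
```

```text
time_s: 31.05
position: [0.5582, 0.2507, 0.1415]
ee_rot: [[-1.0, -0.001, 0.0], [-0.001, 1.0, 0.0], [-0.0, 0.0, -1.0]]
force: [-0.0, 1.2, -1.8]
gripper_width: 0.0566
finger_force: 65.3
pot_a [([0.515, -0.194, 0.004], 0.73), ([0.55, 0.251, 0.12], 0.65)]
shelf_mid [([0.559, 0.159, 0.12], 0.98), ([0.648, -0.121, 0.02], 0.43)]
pot_a [([0.52, -0.193, 0.011], 0.84), ([0.377, -0.445, 0.005], 0.6), ([0.472, -0.285, 0.013], 0.53), ([0.552, 0.248, 0.124], 0.52)]
shelf_mid [([0.556, 0.159, 0.12], 0.83), ([0.651, -0.192, 0.02], 0.6), ([0.572, -0.406, 0.008], 0.44)]
pot_a [([0.556, 0.251, 0.119], 0.85)]
shelf_mid [([0.558, 0.159, 0.123], 0.62)]
```

```bash
python3 -m inch '[[[1,0,-0.3,0.1,0],[1,0,0,0.2,0],[1,0,0,0.1,0],[1,0,0,0,0]]]'
```

```text
time_s: 32.0
position: [0.5582, 0.2471, 0.1379]
ee_rot: [[-1.0, -0.001, 0.0], [-0.001, 1.0, -0.0], [-0.0, -0.0, -1.0]]
force: [-2.4, -2.0, 4.9]
gripper_width: 0.0561
finger_force: 65.9
```

```bash
python3 -m inch '[[[-0.73,0,0,0,0],[-0.73,0,0,0,0],[-0.73,0,0,-2,0],[-0.73,0,0,-5,0],[-0.73,0.6,-5.95,0,0],[-0.73,0.6,-5.95,0,0],[-0.73,0.6,-5.95,0,0],[-0.73,0.6,-5.95,0,0],[-0.73,0.6,-5.95,0,0],[-0.73,0.6,-5.95,0,0],[-0.73,0.6,-5.95,3,0],[-0.73,0,0,0,0]]]'
python3 - <<'E'
from h import *
st()
for c in ("side","scene","wrist"):
    p=bot.snapshot(c);find(p,["pot_a"],4)
save(p,"wrist9")
E
```

```text
time_s: 33.5
position: [0.5146, -0.1705, 0.1773]
ee_rot: [[-1.0, 0.007, -0.004], [0.007, 1.0, -0.002], [0.004, -0.002, -1.0]]
force: [-0.7, 0.0, -0.5]
gripper_width: 0.0734
finger_force: 0.0
t 33.5 p [0.5146, -0.1705, 0.1773] F [-0.7, 0.0, -0.5] w 0.0734 ff 0.0
[[-1.0, 0.007, -0.004], [0.007, 1.0, -0.002], [0.004, -0.002, -1.0]] [0.29, 0.43, -0.02, 1.8, 0.02, 0.92, 1.82]
pot_a [([0.467, -0.283, 0.008], 0.87), ([0.511, -0.194, 0.004], 0.82), ([0.551, 0.249, 0.117], 0.78)]
pot_a [([0.471, -0.286, 0.011], 0.87), ([0.519, -0.194, 0.012], 0.5), ([0.637, -0.424, 0.005], 0.47), ([0.554, 0.247, 0.119], 0.44)]
pot_a [([0.515, -0.196, 0.012], 0.94), ([0.465, -0.284, 0.013], 0.72), ([0.57, -0.406, -0.003], 0.4)]
```

```bash
python3 -m inch '[[[-0.73,0,-2.4,2,0],[-0.73,0,0,5,0],[-0.73,0,0,5,0],[-0.73,0,0,3.2,0],[-0.73,0,0,0,0],[1,0,0,0,0],[1,0,0,0,0],[1,0,0,0,0],[1,0,0,0,0]]]'
python3 -m inch '[[[1,0,0,-4,0],[1,0,0,-6,0],[1,0,0,-6,0],[1,0,0,-1.8,0],[1,-0.6,5.9,0,0],[1,-0.6,5.9,0,0],[1,-0.6,5.9,0,0],[1,-0.6,5.9,0,0],[1,-0.6,5.9,0,0],[1,-0.6,5.9,0,0],[1,0,0,0,0],[1,0,0,0,0]]]'
python3 - <<'E'
from h import *
st()
for c in ("side","scene","wrist"):
    p=bot.snapshot(c);find(p,["pot_a","shelf_mid"],4)
E
```

```text
time_s: 34.92
position: [0.5184, -0.1892, 0.0292]
ee_rot: [[-1.0, -0.002, 0.003], [-0.002, 1.0, -0.001], [-0.003, -0.001, -1.0]]
force: [-1.3, 0.4, 8.9]
gripper_width: 0.0569
finger_force: 64.9
time_s: 36.42
position: [0.5523, 0.1647, 0.2055]
ee_rot: [[-1.0, -0.002, 0.0], [-0.002, 1.0, -0.001], [-0.0, -0.001, -1.0]]
force: [0.1, -1.9, -2.3]
gripper_width: 0.0568
finger_force: 65.3
t 36.42 p [0.5523, 0.1647, 0.2055] F [0.1, -1.9, -2.3] w 0.0568 ff 65.30902370810509
[[-1.0, -0.002, 0.0], [-0.002, 1.0, -0.001], [-0.0, -0.001, -1.0]] [-0.27, 0.45, -0.09, 1.67, 0.05, 1.02, 1.19]
pot_a [([0.469, -0.281, 0.008], 0.8), ([0.549, 0.164, 0.182], 0.72), ([0.551, 0.248, 0.119], 0.49)]
shelf_mid [([0.557, 0.161, 0.12], 0.79), ([0.614, 0.158, 0.059], 0.2)]
pot_a [([0.47, -0.284, 0.01], 0.71), ([0.554, 0.164, 0.189], 0.49)]
shelf_mid [([0.554, 0.162, 0.119], 0.56), ([0.558, 0.165, 0.189], 0.45), ([0.721, -0.071, 0.003], 0.37)]
pot_a [([0.552, 0.247, 0.117], 0.87), ([0.549, 0.164, 0.19], 0.83)]
shelf_mid []
```

```bash
python3 -m inch '[[[1,-0.3,-0.35,2,0],[1,0,0,2,0],[1,0,0,1.4,0],[1,0,0,0.5,0],[1,0,0,0.3,0],[1,0,0,0.3,0],[1,0,0,0.1,0],[1,0,0,0,0]]]'
python3 - <<'E'
from h import *
for c in ("side","wrist"):
    p=bot.snapshot(c);find(p,["pot_a"],4)
E
```

```text
time_s: 37.88
position: [0.556, 0.1617, 0.1407]
ee_rot: [[-1.0, -0.001, 0.002], [-0.001, 1.0, 0.001], [-0.002, 0.001, -1.0]]
force: [-2.8, -0.3, 6.1]
gripper_width: 0.0569
finger_force: 66.1
pot_a [([0.469, -0.284, 0.004], 0.82), ([0.637, -0.422, 0.003], 0.63), ([0.553, 0.161, 0.117], 0.6), ([0.553, 0.249, 0.118], 0.46)]
pot_a [([0.554, 0.243, 0.12], 0.81), ([0.552, 0.164, 0.123], 0.59)]
```

```bash
python3 -m inch '[[[-0.73,0,0,0,0],[-0.73,0,0,0,0],[-0.73,0,0,-2,0],[-0.73,0,0,-5,0],[-0.73,1.2,-5.9,0,0],[-0.73,1.2,-5.9,0,0],[-0.73,1.2,-5.9,0,0],[-0.73,1.2,-5.9,0,0],[-0.73,1.2,-5.9,0,0],[-0.73,1.2,-5.9,0,0],[-0.73,0.4,-5.9,3,0],[-0.73,0,0,0,0]]]'
python3 - <<'E'
from h import *
st()
for c in ("side","scene","wrist"):
    p=bot.snapshot(c);find(p,["pot_a"],4)
E
```

```text
time_s: 39.58
position: [0.4778, -0.2532, 0.179]
ee_rot: [[-1.0, 0.007, -0.004], [0.007, 1.0, -0.001], [0.004, -0.001, -1.0]]
force: [0.7, 1.1, -0.5]
gripper_width: 0.0742
finger_force: 0.0
t 39.58 p [0.4778, -0.2532, 0.179] F [0.7, 1.1, -0.5] w 0.0742 ff 0.0
[[-1.0, 0.007, -0.004], [0.007, 1.0, -0.001], [0.004, -0.001, -1.0]] [0.44, 0.42, 0.0, 1.8, 0.0, 0.92, 2.0]
pot_a [([0.468, -0.285, 0.007], 0.87), ([0.553, 0.162, 0.114], 0.74), ([0.655, -0.195, 0.019], 0.71), ([0.553, 0.25, 0.117], 0.52)]
pot_a [([0.469, -0.286, 0.014], 0.88), ([0.562, 0.161, 0.125], 0.78), ([0.375, -0.445, 0.005], 0.61), ([0.554, 0.244, 0.121], 0.47)]
pot_a [([0.466, -0.283, 0.011], 0.79)]
```

```bash
python3 -m inch '[[[-0.73,0.9,-3.2,2,0],[-0.73,0,0,5,0],[-0.73,0,0,5,0],[-0.73,0,0,3.4,0],[-0.73,0,0,0,0],[1,0,0,0,0],[1,0,0,0,0],[1,0,0,0,0],[1,0,0,0,0]]]'
python3 -m inch '[[[1,0,0,-4,0],[1,0,0,-6,0],[1,0,0,-6,0],[1,0,0,-1.8,0],[1,-1.35,5.95,0,0],[1,-1.35,5.95,0,0],[1,-1.35,5.95,0,0],[1,-1.35,5.95,0,0],[1,-1.35,5.95,0,0],[1,-1.35,5.95,0,0],[1,0,0,0,0],[1,0,0,0,0]]]'
python3 - <<'E'
from h import *
st()
for c in ("side","scene","wrist"):
    p=bot.snapshot(c);find(p,["pot_a","shelf_mid"],4)
E
```

```text
time_s: 41.0
position: [0.4728, -0.2806, 0.029]
ee_rot: [[-1.0, -0.002, 0.003], [-0.002, 1.0, -0.002], [-0.003, -0.002, -1.0]]
force: [-0.6, 1.7, 6.9]
gripper_width: 0.056
finger_force: 65.0
time_s: 42.5
position: [0.5517, 0.0765, 0.2054]
ee_rot: [[-1.0, -0.002, 0.0], [-0.002, 1.0, -0.001], [-0.0, -0.001, -1.0]]
force: [0.6, -0.2, -2.4]
gripper_width: 0.056
finger_force: 65.4
t 42.5 p [0.5517, 0.0765, 0.2054] F [0.6, -0.2, -2.4] w 0.056 ff 65.38206436147448
[[-1.0, -0.002, 0.0], [-0.002, 1.0, -0.001], [-0.0, -0.001, -1.0]] [-0.13, 0.42, -0.07, 1.72, 0.04, 1.0, 1.35]
pot_a [([0.544, 0.077, 0.185], 0.8), ([0.55, 0.162, 0.116], 0.7), ([0.553, 0.248, 0.117], 0.68)]
shelf_mid [([0.56, 0.161, 0.122], 0.64)]
pot_a [([0.559, 0.159, 0.122], 0.7), ([0.55, 0.073, 0.189], 0.54), ([0.552, 0.246, 0.12], 0.44), ([0.653, -0.192, 0.02], 0.38)]
shelf_mid [([0.558, 0.161, 0.121], 0.81)]
pot_a [([0.554, 0.158, 0.121], 0.83), ([0.549, 0.077, 0.188], 0.6), ([0.553, 0.246, 0.116], 0.56)]
shelf_mid []
```

```bash
python3 -m inch '[[[1,-0.5,-0.3,2,0],[1,0,0,2,0],[1,0,0,1.4,0],[1,0,0,0.5,0],[1,0,0,0.3,0],[1,0,0,0.3,0],[1,0,0,0.1,0],[1,0,0,0,0]]]'
python3 - <<'E'
from h import *
for c in ("side","wrist"):
    p=bot.snapshot(c);find(p,["pot_a"],4)
E
```

```text
time_s: 43.95
position: [0.5573, 0.074, 0.1404]
ee_rot: [[-1.0, -0.001, 0.002], [-0.001, 1.0, 0.0], [-0.002, 0.0, -1.0]]
force: [-3.8, -0.1, 8.1]
gripper_width: 0.0556
finger_force: 66.1
pot_a [([0.554, 0.075, 0.119], 0.78), ([0.552, 0.162, 0.115], 0.74), ([0.55, 0.248, 0.117], 0.72)]
pot_a [([0.555, 0.246, 0.116], 0.89), ([0.552, 0.163, 0.122], 0.78), ([0.556, 0.074, 0.119], 0.73)]
```

```bash
python3 -m inch '[[[-0.73,0,0,0,0],[-0.73,0,0,0,0],[-0.73,0,0,-2,0],[-0.73,0,0,-6,0],[-1,4.1,2.9,0,0],[-1,4.1,2.9,0,0],[-1,4.1,2.9,0,0],[-1,0,0,0,0],[-1,0,0,0,0]]]'
python3 - <<'E'
from h import *
st()
for c in ("side","scene","wrist"):
    p=bot.snapshot(c);find(p,["pot_a","door_handle","lid_a"],4)
    if c=="side":cv2.imwrite("pics/side10.png",cv2.resize(cv2.cvtColor(p["frame"],cv2.COLOR_RGB2BGR)[120:320,220:480],None,fx=2.5,fy=2.5))
save(p,"wrist10")
E
```

```text
time_s: 45.28
position: [0.4345, 0.1605, 0.2192]
ee_rot: [[-1.0, -0.002, 0.001], [-0.002, 1.0, -0.0], [-0.001, -0.0, -1.0]]
force: [0.9, -0.7, 0.1]
gripper_width: 0.0853
finger_force: 0.0
t 45.27 p [0.4345, 0.1605, 0.2192] F [0.9, -0.7, 0.1] w 0.0853 ff 0.0
[[-1.0, -0.002, 0.001], [-0.002, 1.0, -0.0], [-0.001, -0.0, -1.0]] [-0.32, 0.27, -0.11, 1.93, 0.04, 0.95, 1.12]
pot_a [([0.551, 0.161, 0.117], 0.74), ([0.552, 0.249, 0.117], 0.72), ([0.553, 0.075, 0.121], 0.56), ([0.377, -0.445, 0.007], 0.2)]
door_handle [([0.436, 0.164, 0.038], 0.97), ([0.552, 0.247, 0.117], 0.61), ([0.376, -0.446, 0.004], 0.6)]
lid_a [([0.657, -0.267, 0.013], 0.72), ([0.654, -0.195, 0.014], 0.67)]
pot_a [([0.556, 0.07, 0.123], 0.71), ([0.557, 0.164, 0.12], 0.5), ([0.553, 0.247, 0.121], 0.44)]
door_handle [([0.432, 0.161, 0.039], 0.56), ([0.553, 0.073, 0.124], 0.3), ([0.356, 0.253, 0.0], 0.16)]
lid_a [([0.657, -0.272, 0.013], 0.54), ([0.66, -0.195, 0.016], 0.48)]
pot_a [([0.554, 0.073, 0.122], 0.76), ([0.553, 0.245, 0.116], 0.7)]
door_handle [([0.435, 0.161, 0.035], 0.58)]
lid_a []
```

View pics/side10.png

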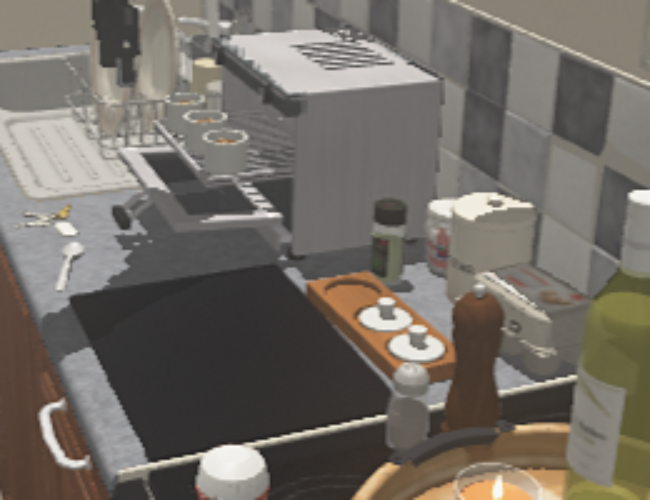

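View pics/wrist10.png

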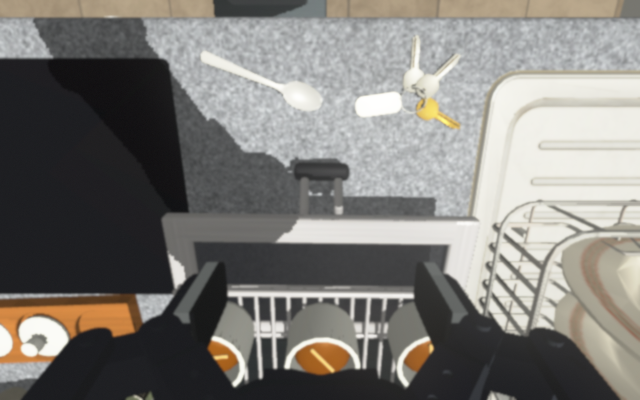

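The crop shows the three pots in a row on the shelf (185,105; 205,125; 225,150) and both lids knob up in their hollows (385,315 and 415,345). The wrist view has the handle at (321,170). I'll pinch its ends and swing the door up.

```bash
python3 -m inch '[[[-1,0,0,5,0],[-1,0,0,6,0],[-1,0,0,5,0],[-1,0,0,3,0],[-1,0,0,1.1,0],[-1,0,0,0,0],[1,0,0,0,0],[1,0,0,0,0],[1,0,0,0,0],[1,0,0,0,0]]]' 60
```

```text
time_s: 47.12
position: [0.4347, 0.1613, 0.0195]
ee_rot: [[-1.0, -0.001, 0.003], [-0.001, 1.0, 0.001], [-0.003, 0.001, -1.0]]
force: [-2.0, 0.9, 8.8]
gripper_width: 0.0546
finger_force: 61.9
```

```bash
python3 -m inch '[[[1,0.15,0,-1.78,0],[1,-0.04,0,-1.78,0],[1,-0.21,0,-1.77,0],[1,-0.38,0,-1.75,0],[1,-0.56,0,-1.7,0],[1,-0.72,0,-1.63,0],[1,-0.89,0,-1.55,0],[1,0,0,0,0]]]' 80
python3 - <<'E'
from h import *
st()
for c in ("side","scene"):
    p=bot.snapshot(c);find(p,["pot_a","door_handle"],3)
save(p,"scene11")
E
```

```text
time_s: 48.12
position: [0.4634, 0.161, 0.1391]
ee_rot: [[-1.0, 0.001, 0.006], [0.001, 1.0, 0.002], [-0.006, 0.002, -1.0]]
force: [9.1, 1.2, -6.2]
gripper_width: 0.0539
finger_force: 88.8
t 48.12 p [0.4634, 0.161, 0.1391] F [9.1, 1.2, -6.2] w 0.0539 ff 88.84136080741882
[[-1.0, 0.001, 0.006], [0.001, 1.0, 0.002], [-0.006, 0.002, -1.0]] [-0.31, 0.4, -0.11, 1.98, 0.06, 0.75, 1.12]
pot_a [([0.612, 0.075, 0.118], 0.72), ([0.611, 0.164, 0.116], 0.53), ([0.61, 0.249, 0.118], 0.44)]
door_handle [([0.457, 0.165, 0.152], 0.65), ([0.61, 0.246, 0.118], 0.26)]
pot_a [([0.614, 0.072, 0.124], 0.63), ([0.614, 0.162, 0.123], 0.46), ([0.61, 0.245, 0.12], 0.45)]
door_handle [([0.456, 0.161, 0.152], 0.71)]
```

```bash
python3 -m inch '[[[1,-1.03,0,-1.46,0],[1,-1.18,0,-1.34,0],[1,-1.3,0,-1.22,0],[1,-1.42,0,-1.09,0],[1,-1.52,0,-0.94,0],[1,-1.61,0,-0.78,0],[1,-1.67,0,-0.61,0],[1,-1.2,0,-0.3,0],[1,-0.6,0,-0.1,0],[1,0,0,0,0]]]'
python3 - <<'E'
from h import *
st()
for c in ("side","scene"):
    p=bot.snapshot(c);find(p,["pot_a","door_handle","tray_lip"],3)
E
```

```text
time_s: 49.68
position: [0.5752, 0.1598, 0.2151]
ee_rot: [[-1.0, 0.0, -0.002], [0.0, 1.0, -0.001], [0.002, -0.001, -1.0]]
force: [0.1, -2.5, -17.2]
gripper_width: 0.0527
finger_force: 86.8
t 49.67 p [0.5752, 0.1598, 0.2151] F [0.1, -2.5, -17.2] w 0.0527 ff 86.82535529136658
[[-1.0, 0.0, -0.002], [0.0, 1.0, -0.001], [0.002, -0.001, -1.0]] [-0.25, 0.47, -0.1, 1.6, 0.05, 1.07, 1.21]
pot_a [([0.673, 0.156, 0.116], 0.47), ([0.675, 0.074, 0.123], 0.43), ([0.635, -0.425, 0.002], 0.43)]
door_handle [([0.559, 0.164, 0.23], 0.61)]
tray_lip [([0.585, 0.163, 0.026], 0.95)]
pot_a [([0.613, 0.161, 0.053], 0.59), ([0.676, 0.073, 0.119], 0.47)]
door_handle [([0.555, 0.159, 0.235], 0.78), ([0.656, -0.267, 0.02], 0.19)]
tray_lip [([0.583, 0.157, 0.026], 0.85)]
```

The pinch has slipped on the bar with the door almost shut. I'll let go and push the handle home with closed fingers.

```bash
python3 -m inch '[[[-1,0,0,0,0],[-1,0,0,0,0],[-1,0,0,0,0],[-1,0,0,-4,0],[-1,0,0,-4,0],[1,4,0,0,0],[1,4,0,0,0],[1,0,0,0,0],[1,0,0,4,0],[1,0,0,3.5,0],[1,0,0,0,0]]]'
python3 - <<'E'
from h import *
st()
for c in ("side","scene","wrist"):
    p=bot.snapshot(c);find(p,["door_handle"],1)
E
```

```text
time_s: 51.45
position: [0.4953, 0.1606, 0.2194]
ee_rot: [[-1.0, -0.002, -0.003], [-0.002, 1.0, -0.001], [0.003, -0.001, -1.0]]
force: [-0.1, 0.7, 1.0]
gripper_width: 0.0001
finger_force: 0.0
t 51.45 p [0.4953, 0.1606, 0.2194] F [-0.1, 0.7, 1.0] w 0.0001 ff 0.0
[[-1.0, -0.002, -0.003], [-0.002, 1.0, -0.001], [0.003, -0.001, -1.0]] [-0.28, 0.36, -0.12, 1.79, 0.05, 1.0, 1.16]
door_handle [([0.559, 0.167, 0.229], 0.85)]
door_handle [([0.558, 0.161, 0.234], 0.8)]
door_handle [([0.561, 0.162, 0.229], 0.69)]
```

```bash
python3 -m inch '[[[1,-2,0,0.6,0],[1,-1.5,0,0,0],[1,-1,0,0,0],[1,-0.8,0,0,0],[1,-0.6,0,0,0],[1,-0.4,0,0,0],[1,0,0,0,0]]]'
python3 - <<'E'
from h import *
for c in ("side","scene","wrist"):
    p=bot.snapshot(c);find(p,["door_handle"],1)
E
```

```text
time_s: 52.62
position: [0.5553, 0.1609, 0.2149]
ee_rot: [[-1.0, -0.002, -0.007], [-0.002, 1.0, -0.001], [0.007, -0.001, -1.0]]
force: [-13.6, -1.3, 10.0]
gripper_width: 0.0002
finger_force: 7.2
door_handle [([0.575, 0.162, 0.232], 0.67)]
door_handle [([0.57, -0.412, 0.004], 0.55)]
door_handle []
```

```bash
python3 -m inch '[[[1,-0.4,0,0,0],[1,-0.3,0,0,0],[1,0,0,0,0]]]'
python3 -m inch '[[[1,3,0,0,0],[1,5,0,-1,0],[1,5,2,-3,0],[1,0,0,0,0],[1,0,0,0,0]]]'
python3 - <<'E'
from h import *
st()
for c in ("side","scene","wrist"):
    p=bot.snapshot(c);find(p,["door_handle","tray_lip"],1);find(p,["lid_a","pot_a"],4)
    if c=="side":save(p,"side12")
    z=p["range_z"];v,u=np.nonzero(z>0);z=z[v,u];K=np.array(p["K"]);E=np.array(p["extrinsics"])
    P=np.stack([(u-K[0,2])*z/K[0,0],(v-K[1,2])*z/K[1,1],z],1)@E[:3,:3].T+E[:3,3]
    for a in (.09,.11,.13,.15,.17,.185):
        q=P[(abs(P[:,2]-a)<.005)&(P[:,1]>.05)&(P[:,1]<.27)&(abs(P[:,0]-.61)<.03)]
        if len(q)>5:print(a,len(q),np.round(np.percentile(q[:,0],[10,50,90]),3))
E
```

```text
time_s: 53.3
position: [0.5553, 0.1608, 0.2149]
ee_rot: [[-1.0, -0.004, -0.019], [-0.004, 1.0, -0.003], [0.019, -0.003, -1.0]]
force: [-37.7, -3.4, 26.2]
gripper_width: 0.0002
finger_force: 19.3
time_s: 53.92
position: [0.4365, 0.1807, 0.2553]
ee_rot: [[-1.0, -0.002, 0.002], [-0.002, 1.0, 0.0], [-0.002, 0.0, -1.0]]
force: [0.2, -0.1, -1.0]
gripper_width: 0.0001
finger_force: 0.0
t 53.92 p [0.4365, 0.1807, 0.2553] F [0.2, -0.1, -1.0] w 0.0001 ff 0.0
[[-1.0, -0.002, 0.002], [-0.002, 1.0, 0.0], [-0.002, 0.0, -1.0]] [-0.34, 0.25, -0.13, 1.85, 0.04, 1.05, 1.08]
door_handle [([0.575, 0.162, 0.235], 0.58)]
tray_lip [([0.582, 0.161, 0.027], 0.91)]
lid_a [([0.647, -0.122, 0.02], 0.7), ([0.653, -0.195, 0.011], 0.53), ([0.657, -0.272, 0.01], 0.5)]
pot_a []
0.09 60 [0.616 0.618 0.62 ]
0.11 55 [0.616 0.618 0.619]
0.13 60 [0.616 0.618 0.62 ]
0.15 58 [0.616 0.618 0.62 ]
0.17 51 [0.616 0.618 0.619]
0.185 50 [0.611 0.612 0.614]
door_handle [([0.573, 0.157, 0.235], 0.71)]
tray_lip [([0.587, 0.164, 0.025], 0.86)]
lid_a [([0.655, -0.268, 0.012], 0.64), ([0.66, -0.194, 0.015], 0.54)]
pot_a [([0.571, -0.41, 0.008], 0.52), ([0.573, 0.158, 0.238], 0.48)]
0.09 49 [0.616 0.618 0.62 ]
0.11 50 [0.616 0.618 0.62 ]
0.13 51 [0.615 0.617 0.619]
0.15 47 [0.615 0.617 0.619]
0.17 40 [0.615 0.617 0.619]
0.185 34 [0.61  0.611 0.612]
door_handle []
tray_lip []
lid_a [([0.655, -0.192, 0.012], 0.65), ([0.657, -0.267, 0.011], 0.63)]
pot_a []
0.11 55 [0.616 0.617 0.617]
0.13 147 [0.615 0.616 0.617]
0.15 68 [0.616 0.617 0.617]
```

View pics/side12.png

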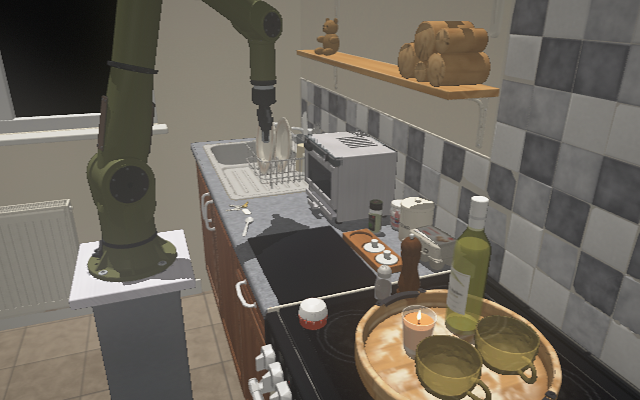

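The side view shows the door flush shut at (318,180), the tray home, both lids seated at (374,246) and (386,258), and nothing else moved. Handing in.

```bash
python3 -c "
from station import bot
print(bot.finish_job())"
```

```text
the job is handed in; nothing more can be done
None
```

The job is done and handed in: crumb tray pushed home, both lids knob up in hollows of the wooden board, and all three pots in the oven with the door fully shut. The hand-in call returned no verdict, and with the door shut I could not see whether the pots stayed upright.

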